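Blow off and close a plaster mould, and hold it shut

ROBOT

A 6-joint arm with a two-finger parallel gripper is mounted at the origin on the work surface. World frame = base frame: x ahead of the robot, y to its left, z up, the work surface at z = 0. Lengths are in m, angles in rad, forces in N, time in s.
With the tool pointing down it reaches from about 0.225 to 0.875 m from the base axis. Payload 3.4 kg.
Tool frame: the origin (TCP) lies midway between the tips of the shut fingers; the grasp point (between the pads) lies 19 mm behind it (pinch_z is the distance from the TCP to the grasp point, in m); z points along the fingers, y is the line along which they close (so a half turn about z gives the same grasp; the last joint's range is limited). The gripper opens to 85 mm and grips with 20 to 120 N. Pads are 22 mm wide; open, the fingers measure 114 mm over their backs; the gripper's body (76 mm by 85 mm) begins 54 mm behind the grasp point. The pads swing forward as they close: fully open they stand 13 mm farther back than shut.
Start: joints at [-1.425, 0.276, 1.505, -0, 1.361, -0.121], TCP at [0.152, -0.555, 0.231] pointing down, gripper open.
Joint ranges: [-2.89, 2.89], [-0.75, 2.08], [0.22, 2.7], [-1.18, 4.32], [0.11, 2.71], [-2.7, 2.7]. Speed limits (rad/s): [2.57, 2.57, 3.14, 3.14, 3.14, 3.14].

INTERFACE

Orientations are given as a unit quaternion [w, x, y, z].
In Python, from rig import get_state, get_image, sign_off, pinch_z gives the robot as it stands.
- The arm moves only by the tool send_rows, never from a script. Its argument "steps" is one flat list of numbers, 5 for each row, row after row: the gripper's target within -1 to 1 (fully open at 1, half-way at 0, shut at -1), then the shift along the tool's x, y, z in cm, then the turn about the tool's z in degrees. In form: [gripper, x, y, z, roll, gripper, x, y, z, roll, ...]. A call has 1 to 12 rows; each row shifts and turns the commanded pose from where the row before left it, along the tool's axes as they then stand; what a row does not reach is not made up. A row lasts 1/10 s, in which the tool goes at most 50 mm and 8.59 degrees, less where a joint would pass 70% of its speed; a pose out of reach is approached as far as the arm can. A call is refused whole if a number of a shift passes 5 or a number of a turn 8.59, either way. A call with a gripper value outside its range is refused whole. The fingers move at their own pace and stop on an object; "newtons" is the grip in N (left out, the last holds). Time passes only in rows, so rows that do not move let the fingers close. It gives the time, the measured TCP pose, the force, the opening and the grip force at its end, in the units of the state.
- get_state(): the state, without advancing time (a new reading comes with each control period).
- get_image(name): name is "scene" or "top"; returns a dict with "color" (384x512x3 uint8, red, green, blue), "mtx" (3x3 intrinsics, pixels), "T" (4x4, takes a point from camera to world coordinates). Camera axes: x right, y down, z forward; pixel columns grow to the right and rows downward; lengths in m; the calibration is good to about 2 mm. A picture is of the moment at which its call begins. There is no depth.
- sign_off(): hands the job in; it is judged then, once.
The state is a dict: "clock": time; "qpos": joint angles; "qd": joint speeds; "effort": joint torques, N m; "position": TCP position; "ee_rot": TCP orientation; "contact_force": force on the tool from outside, world axes, zero at the start; "moment": the same for the moment, N m; "width": finger opening in m; "gripper_force": force on a finger pad.
Only numpy, scipy, OpenCV 4.12 (cv2) and the standard library are available. Lean on these libraries where they do the work, as an engineer would, in place of code of your own. Each camera call takes 0.05 s, during which the arm holds its last target. There are 200 camera calls.

TASK

Get the rectangular plaster mould ready for casting: first press the button on the air box fully down and let it spring back up, which blows the lower half clean. Then take the matching top half by its wooden bar, fit it gently onto the two dowels of the lower half so that it sits fully home, and keep it gripped and pressed down by hand force, about 15 N: finish like that, still holding it shut. Leave everything else on the table where it is.

Things in the scene. Friction and masses are not known exactly. Their poses are not given: they have to be found in the camera images.
- mould_base: Lower mould half, fixed to the table: white plaster block 130 x 90 x 40 mm (long side along its x) on a wooden batt 170 x 120 x 15 mm. Origin: centre of the batt's underside, z up. The flat parting face is 55 mm above the table, with a square recess 51 mm wide and 18 mm deep in its middle and two upright brass dowels on its long centre line.
- dowel_thick (a point): Tip of the thick dowel: brass, 14 mm thick, at x = -47 mm, y = 0 of mould_base; the tip is tapered (7 mm long) and 23 mm above the parting face.
- dowel_thin (a point): Tip of the thin dowel: brass, 10 mm thick, at x = +47 mm, y = 0 of mould_base; same height and taper as the other.
- nozzle (a point): Tip of the air nozzle: a copper tube 8 mm thick standing on the batt beyond the +x end of the lower half (x 68 to 81 mm, y 21 to 34 mm of mould_base), up to 13 mm above the parting face; it stays 3 mm clear of the closed top half.
- seat (a point): Centre of the lower half's parting face, 55 mm above the table, axes as mould_base. When the mould is closed the origin of top_half lies here and its x axis points the same way.
- top_half: Loose top mould half, 0.36 to 0.54 kg: white plaster block 130 x 90 x 30 mm (long side along its x), starting flat on the table, left or right of the lower half. Origin: centre of its flat underside, z up. Two holes go right through it, so they show from above. It fits one way round only, and starts turned at most 75 degrees from that way.
- hole_wide (a point): Underside mouth of the wide hole, 16 mm, at x = -47 mm, y = 0 of top_half: it takes the thick dowel with 1 mm play all round; mouth chamfered 2 mm.
- hole_narrow (a point): Underside mouth of the narrow hole, 12 mm, at x = +47 mm, y = 0 of top_half: it takes the thin dowel with 1 mm play all round; mouth chamfered 2 mm.
- grip (a point): Middle of the top half's wooden grip bar, 54 mm above its underside, axes as top_half. The bar is 60 mm long along x, 24 mm wide along y, 42 mm high (30 to 72 mm above the underside); close the fingers along y.
- air_box: Air valve box, fixed to the table: grey painted, 90 x 80 x 45 mm, with a short brass stub on its +x side; origin at the centre of its underside. The push button is in the middle of its top.
- air_button_top (a point): Centre of the top of the button's black cap (32 mm wide, moves with it), 67 mm above the table at rest; the steel collar around it, 48 mm wide, is 57 mm above the table.
- air_button (a joint): Travel of the push button: 0 at rest, 0.006 m fully down. Spring: about 1.5 N to start it, 5 N fully down; it springs back by itself.
- round_half: Bystander: the top of another mould, a round white plaster disc 104 mm wide, 34 mm high, with a round wooden knob 32 mm wide and 35 mm high, no holes. Loose; origin at the centre of its underside. It lies on the side of the lower half where the top half does not. To be left where it is.
- bowl: Bystander: small steel bowl, 90 mm wide, 40 mm high; origin at the centre of its underside. To be left where it is.
- glaze_jar: Bystander: white plastic jar with a lid, 64 mm wide, 85 mm high; origin at the centre of its underside. To be left where it is.
- water_cup: Bystander: clear plastic cup, 84 mm wide, 100 mm high; origin at the centre of its underside. To be left where it is.
- brush: Bystander: brush 190 mm long, lying along its x; origin under its middle. To be left where it is.
- roller: Bystander: wooden roller 160 mm long along its y, 36 mm thick, lying; origin under its middle. To be left where it is.
- scraper: Bystander: dark wooden scraper 70 x 40 x 6 mm, lying flat; origin at the centre of its underside. To be left where it is.
Mind the look-alikes: they are no part of the job. Leave any green or turquoise look-alike of the top_half alone.

How it is judged:
On the way, in this order (a step that is already met when the one before it is completed fails the run):
1. the air button is pressed fully down (value of joint air_button above 0.0052 m), for 0.05 s.
2. the air button has sprung back up (value of joint air_button below 0.001 m), for 0.1 s.
3. the top half, in the fingers, sits fully home on the lower half (z of top_half in the frame of seat between -0.003 and 0.003 m and horizontal distance between top_half and seat below 0.004 m and angle between the x axis of top_half and the x axis of mould_base, either way round below 0.06 rad and angle between the z axis of top_half and the z axis of mould_base, either way round below 0.04 rad and contact force between the fingers and top_half above 1 N), for 0.2 s.
At the end, for the whole second after the job is handed in: Top half home on the dowels: underside within 3 mm of the parting face, centres within 4 mm, turned within 0.06 rad, level within 0.04 rad, still; fingers hold it (over 2 N); it bears on the lower half with over 10 N, its weight included; the air button is up (z of top_half in the frame of seat between -0.003 and 0.003 m and horizontal distance between top_half and seat below 0.004 m and angle between the x axis of top_half and the x axis of mould_base, either way round below 0.06 rad and angle between the z axis of top_half and the z axis of mould_base, either way round below 0.04 rad and contact force between top_half and mould_base above 10 N and contact force between the fingers and top_half above 2 N and value of joint air_button below 0.001 m and linear speed of top_half below 0.02 m/s); the arm keeps its last pose, push and grip.
It fails at once if the plaster halves are banged or squeezed together with more than 70 N (contact force between top_half and mould_base above 70 N).
It fails at once if a bystander is moved more than 25 mm (distance of any of round_half, bowl, glaze_jar, water_cup, brush, roller, scraper from where it was at the start of the episode above 0.025 m).
It also fails if it takes over 58 s, if anything falls off the work surface, if the arm or the gripper's body presses on something with over 40 N, if the wrist force passes 120 N, or if a joint passes its speed limit or range.

## Working session

There is one attempt and no reset: what is moved stays moved. The work goes in short steps, Python scripts to look and compute and a tool call to move; the robot and the scene stay as the last step left them, time stands still between calls to the robot, and variables do not carry over. Pictures are saved under pics/ and viewed, at most 10 in all, crops included, and the job is handed in when it is done.

Besides the shell and the picture viewer there is one more tool, called as name(argument=value, ...) on one line, values as JSON. send_rows: Moves the arm, as the interface text tells. Its arguments: {"type":"object","properties":{"steps":{"type":"array"},"newtons":{"type":"number"}},"required":["steps"]}

```bash
mkdir -p pics; cat > h.py <<'E'
import cv2,numpy as np
from rig import get_state,get_image,sign_off,pinch_z
def snap(n):
    r=get_image(n);np.savez(f'pics/{n}.npz',**r);return r
def w2p(r,p):
    T=np.linalg.inv(r['T']);c=(T[:3,:3]@np.asarray(p,float).T).T+T[:3,3];q=c@r['mtx'].T;return q[...,:2]/q[...,2:]
def p2w(r,uv,z):
    d=r['T'][:3,:3]@np.linalg.inv(r['mtx'])@np.array([uv[0],uv[1],1.]);o=r['T'][:3,3];return o+d*(z-o[2])/d[2]
E
python3 - <<'E'
from h import *
for n in('top','scene'):
    r=snap(n);cv2.imwrite(f'pics/{n}1.png',cv2.resize(r['color'][:,:,::-1],(800,600),interpolation=cv2.INTER_CUBIC))
    print(r['T'].round(3),r['mtx'])
print(get_state(),pinch_z)
E
```

```text
[[ 1.800e-02 -9.980e-01  5.700e-02  4.470e-01]
 [-1.000e+00 -1.800e-02 -1.000e-03  1.410e-01]
 [ 2.000e-03 -5.700e-02 -9.980e-01  1.351e+00]
 [ 0.000e+00  0.000e+00  0.000e+00  1.000e+00]] [[406.5049043    0.         252.59909576]
 [  0.         406.5049043  195.25875069]
 [  0.           0.           1.        ]]
[[ 0.56   0.64  -0.526  1.159]
 [ 0.828 -0.431  0.358 -0.293]
 [ 0.003 -0.636 -0.772  1.015]
 [ 0.     0.     0.     1.   ]] [[349.91582249   0.         251.44598428]
 [  0.         349.91582249 191.90751152]
 [  0.           0.           1.        ]]
{'clock': 0.1, 'qpos': array([-1.42497819e+00,  2.76539985e-01,  1.50602142e+00,  1.05427734e-05,
        1.36068415e+00, -1.21008899e-01]), 'qd': array([ 9.52623779e-05, -9.86603569e-04, -2.78422518e-03,  6.68693064e-04,
       -9.67329762e-04, -8.11372285e-04]), 'effort': array([ 1.39492571e-03, -4.17700946e+01, -2.46404332e+01, -1.53135747e-04,
        5.78556806e-03,  1.03680205e-05]), 'position': array([ 0.15153605, -0.5541846 ,  0.23051558]), 'ee_rot': array([-8.26454107e-04,  9.91113418e-01,  1.33016956e-01, -5.09743165e-06]), 'contact_force': array([0.88775816, 0.23382509, 0.347342  ]), 'moment': array([-0.02237762, -0.03799757, -0.03403654]), 'gripper_force': 0.0, 'width': 0.0851874202128758} 0.0187
```

View pics/top1.png

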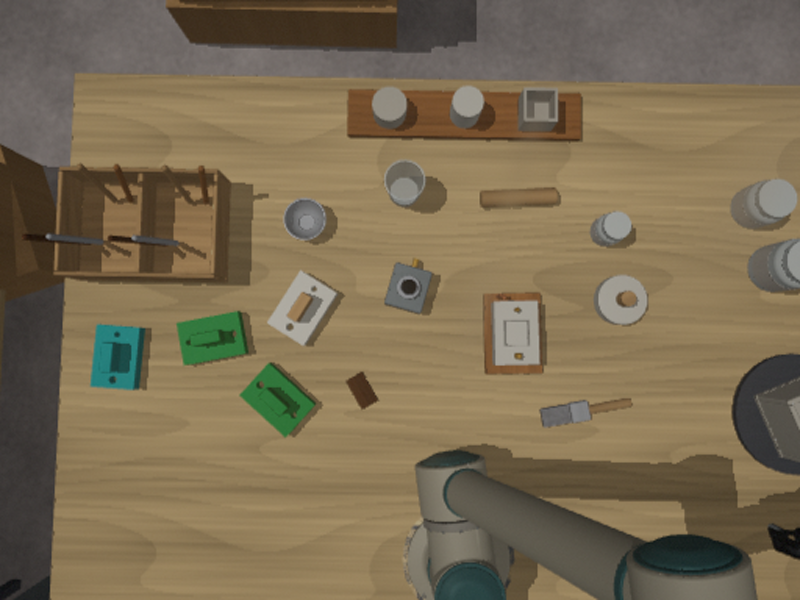

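View pics/scene1.png

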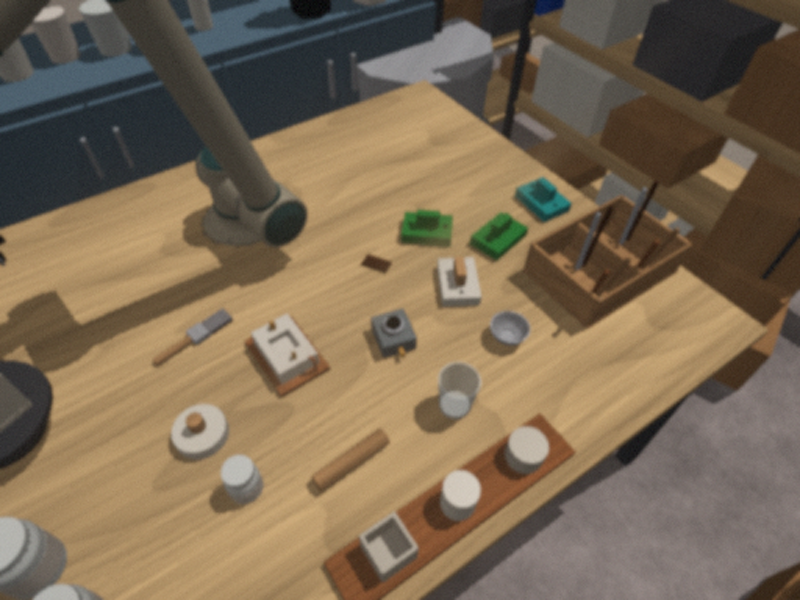

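Top picture (800x600). Candidates for the top half:
- white block with a wooden bar, about (303,308)
- green blocks, (213,338) and (278,398)
- turquoise block, (118,357)
- round white disc, (622,299)

By the description it is the white rectangular block at (303,308). The lower half is at (514,333), the button at (409,288). I'll check with a close crop.

```bash
python3 - <<'E'
from h import *
c=np.load('pics/top.npz')['color'][:,:,::-1]
a=c[165:230,165:225];b=c[180:245,300:360]
cv2.imwrite('pics/crop1.png',cv2.resize(np.hstack([a,b]),None,fx=6.5,fy=6.5,interpolation=cv2.INTER_CUBIC))
E
```

```text
(no output)
```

View pics/crop1.png

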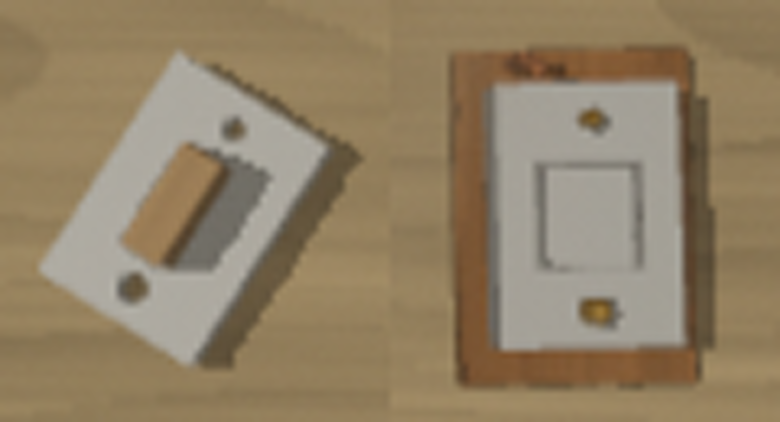

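The crop shows the white top half with its narrow hole at the upper right (234,128), the wide hole at the lower left (132,288) and the bar between them. In the lower half the thin dowel and nozzle are at the top and the thick dowel at the bottom (597,311). The part is therefore turned about 30° from its fit.

```bash
cat >> h.py <<'E'
def rect(r,box,z):
    "top-face rectangle (light, unsaturated) inside box u0,v0,u1,v1 -> centre xy, yaw of long side deg, sizes"
    u0,v0,u1,v1=box;k=8
    c=cv2.resize(r['color'][v0:v1,u0:u1],None,fx=k,fy=k,interpolation=cv2.INTER_CUBIC).astype(int)
    m=((c.min(2)>125)&(c.max(2)-c.min(2)<38)).astype(np.uint8)
    C=max(cv2.findContours(m,cv2.RETR_EXTERNAL,cv2.CHAIN_APPROX_NONE)[0],key=cv2.contourArea)
    P=np.array([p2w(r,((p[0]+.5)/k-.5+u0,(p[1]+.5)/k-.5+v0),z)[:2] for p in C[:,0]])
    (cx,cy),(w,h),a=cv2.minAreaRect((P*1000).astype(np.float32))
    if w<h:w,h,a=h,w,a+90
    return cx,cy,(a+90)%180-90,w,h
E
python3 - <<'E'
from h import *
r=np.load('pics/top.npz')
f=lambda u,v,x0,y0:(u/6.5-.5+x0,v/6.5-.5+y0)
print('top',rect(r,(165,165,225,230),.03)); print('base',rect(r,(305,180,355,245),.055))
nh=p2w(r,f(234,128,165,165),.03);wh=p2w(r,f(132,288,165,165),.03);d=nh-wh
print('holes mid',(nh+wh)/2,np.degrees(np.arctan2(d[1],d[0])),np.linalg.norm(d))
K=np.float32([f(*p,165,165) for p in[(180,50),(328,150),(197,366),(40,270)]])
for K,z in((K,.03),([f(*p,240,180) for p in[(492,83),(676,80),(687,348),(498,350)]],.055)):
    W=np.array([p2w(r,k,z) for k in K]);d=W[0]+W[1]-W[2]-W[3];print(W.mean(0),np.degrees(np.arctan2(d[1],d[0])),np.linalg.norm(np.diff(W,axis=0),axis=1))
nd=p2w(r,f(592,117,240,180),.078);wd=p2w(r,f(597,308,240,180),.078);d=nd-wd
print('dow',(nd+wd)/2,np.degrees(np.arctan2(d[1],d[0])),np.linalg.norm(d))
print('btn',p2w(r,(409*.64-.5,287*.64-.5),.067))
s=get_state();q=s['ee_rot']
from scipy.spatial.transform import Rotation as R
print(R.from_quat(q[[1,2,3,0]]).as_matrix().round(3))
E
```

```text
top (514.140625, 333.7395324707031, -31.097015380859375, 131.32562255859375, 91.05697631835938)
base (469.6355895996094, -109.29026794433594, 1.986599326133728, 129.20443725585938, 89.83488464355469)
holes mid [0.51460421 0.33373079 0.03      ] -31.10800551295987 0.09471825278000401
[0.51421704 0.33209506 0.03      ] -30.45256539439844 [0.08999188 0.12598712 0.09224471]
[ 0.46984441 -0.10879741  0.055     ] 2.220385504150878 [0.09055889 0.13138802 0.09247426]
dow [ 0.47072225 -0.10737446  0.078     ] 1.8917152122170413 0.09194950278359351
btn [0.55879567 0.11210986 0.067     ]
[[ 0.965  0.264 -0.   ]
 [ 0.264 -0.965  0.002]
 [ 0.    -0.002 -1.   ]]
```

Top half is at (514, 334) mm, yaw -31°. Lower half is at (470, -109) mm, yaw +2°. The button is at (559, 112) mm. I'll go to the button first, fingers shut.

send_rows(steps=[-1,2.84,-2.68,0,0,-1,2.84,-2.68,0,0,-1,2.84,-2.68,0,0,-1,2.84,-2.68,0,0,-1,2.84,-2.68,0,0,-1,2.84,-2.68,0,0,-1,2.84,-2.68,0,0,-1,2.84,-2.68,0,0,-1,2.84,-2.68,0,0,-1,2.84,-2.68,0,0,-1,2.84,-2.68,0,0,-1,2.84,-2.68,0,0], newtons=40)

```text
clock: 1.3
position: [0.3959, -0.153, 0.2311]
ee_rot: [0.0, 0.991, 0.133, -0.0]
contact_force: [0.6, -1.4, -0.1]
width: 0.0003
gripper_force: 0.0
```

send_rows(steps=[-1,2.84,-2.68,0,0,-1,2.84,-2.68,0,0,-1,2.84,-2.68,0,0,-1,2.84,-2.68,0,0,-1,2.84,-2.68,0,0,-1,2.84,-2.68,0,0,-1,2.84,-2.68,0,0,-1,2.84,-2.68,0,0,-1,0,0,3,0,-1,0,0,3,0,-1,0,0,3,0,-1,0,0,0,0])

```text
clock: 2.5
position: [0.5545, 0.112, 0.1368]
ee_rot: [-0.0, 0.991, 0.133, -0.005]
contact_force: [-0.7, 1.0, 0.2]
width: -0.0002
gripper_force: 0.0
```

send_rows(steps=[-1,0.4,0.1,2,0,-1,0,0,2,0,-1,0,0,1.5,0,-1,0,0,1,0,-1,0,0,0,0,-1,0,0,0,0])

```text
clock: 3.1
position: [0.563, 0.1122, 0.0772]
ee_rot: [0.0, 0.991, 0.133, 0.001]
contact_force: [0.5, -0.1, 0.3]
width: 0.0002
gripper_force: 0.0
```

send_rows(steps=[-1,-0.3,0,0.5,0,-1,0,0,0.5,0,-1,0,0,0.2,0,-1,0,0,0.2,0,-1,0,0,0.2,0,-1,0,0,0,0])

```text
clock: 3.7
position: [0.5595, 0.1114, 0.061]
ee_rot: [0.0, 0.991, 0.133, 0.0]
contact_force: [-2.0, -0.6, 6.7]
width: -0.0001
gripper_force: 3.5
```

send_rows(steps=[-1,0,0,0.1,0,-1,0,0,0,0,-1,0,0,0,0])

```text
clock: 4.0
position: [0.5595, 0.1113, 0.0609]
ee_rot: [0.0, 0.991, 0.133, 0.0]
contact_force: [-2.9, -1.1, 13.0]
width: -0.0001
gripper_force: 6.1
```

Hard stop reached at 13 N, so the button is fully down. Next: lift, turn and open the gripper.

send_rows(steps=[-1,0,0,-1.5,0,-1,0,0,-2,-8,-1,0,0,-2,-8,-1,0,0,-2,-8,1,0,0,-2,-8,1,0,0,-2,-8,1,0,0,-2,-8,1,0,0,-2,-8,1,0,0,0,-8,1,0,0,0,-8,1,0,0,0,-8,1,0,0,0,-8])

```text
clock: 5.2
position: [0.5593, 0.1115, 0.2138]
ee_rot: [-0.0, 0.618, 0.786, -0.0]
contact_force: [-0.1, 0.5, -0.4]
width: 0.0856
gripper_force: 0.0
```

send_rows(steps=[1,0,0,0,-8,1,0,0,0,-8,1,0,0,0,-8,1,0,0,0,-8,1,0,0,0,-8,1,0,0,0,-5.6,1,0,0,0,0])

```text
clock: 5.9
position: [0.5593, 0.1114, 0.2138]
ee_rot: [-0.0, 0.268, 0.963, -0.0]
contact_force: [0.3, 0.2, 0.5]
width: 0.0855
gripper_force: 0.0
```

```bash
cat >> h.py <<'E'
from scipy.spatial.transform import Rotation as R
def go(x,y,z,yaw):
    s=get_state();M=R.from_quat(s['ee_rot'][[1,2,3,0]]).as_matrix()
    d=M.T@(np.array([x,y,z])-s['position']);cy=np.degrees(np.arctan2(M[1,0],M[0,0]))
    print('pos',s['position'].round(4),'yaw',cy.round(2),'q6',s['qpos'][5].round(2),'width',s['width'].round(4),'| shift cm',(d*100).round(2),'roll',round(-((yaw-cy+180)%360-180),2))
E
python3 -c "
from h import *
go(.5142,.3336,.14,148.9)"
```

```text
Traceback (most recent call last):
  File "h.py", line 23, in go
    print('pos',s['position'].round(4),'yaw',cy.round(2),'q6',s['qpos'][5].round(2),'width',s['width'].round(4),'| shift cm',(d*100).round(2),'roll',round(-((yaw-cy+180)%360-180),2))
                                                                                            ^^^^^^^^^^^^^^^^
AttributeError: 'float' object has no attribute 'round'
```

```bash
sed -i "s/s\['width'\].round(4)/round(s['width'],4)/" h.py; python3 -c "
from h import *
go(.5142,.3336,.14,148.9)"
```

```text
pos [0.5593 0.1114 0.2138] yaw 148.87 q6 -0.95 width 0.0855 | shift cm [15.34 16.69  7.38] roll -0.03
```

send_rows(steps=[1,2.2,2.38,0,0,1,2.2,2.38,0,0,1,2.2,2.38,0,0,1,2.2,2.38,0,0,1,2.2,2.38,1.4,0,1,2.2,2.38,3,0,1,2.14,2.41,3,0,1,0,0,0,0,1,0,0,0,0])

```text
clock: 6.8
position: [0.5136, 0.3338, 0.1391]
ee_rot: [-0.001, 0.268, 0.963, -0.001]
contact_force: [0.7, -0.2, -0.2]
width: 0.085
gripper_force: 0.0
```

```bash
python3 - <<'E'
from h import *
go(.5142,.3336,.038,148.9)
for n,(u0,v0,u1,v1) in(('top',(150,150,240,240)),('scene',(250,130,340,220))):
    r=snap(n);cv2.imwrite(f'pics/{n}2.png',r['color'][:,:,::-1])
    globals()[n]=r['color'][v0:v1,u0:u1,::-1]
cv2.imwrite('pics/crop2.png',cv2.resize(np.hstack([top,scene]),None,fx=4.4,fy=4.4,interpolation=cv2.INTER_CUBIC))
E
```

```text
pos [0.5136 0.3338 0.1391] yaw 148.9 q6 -0.56 width 0.085 | shift cm [-0.07  0.04 10.11] roll 0.0
```

View pics/crop2.png

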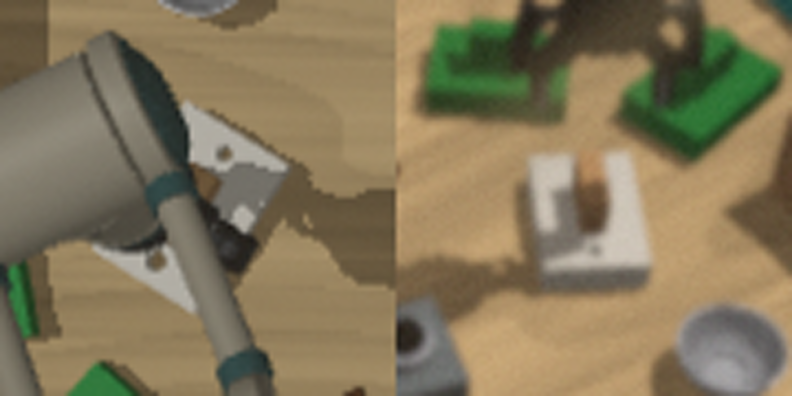

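The left crop (top view) shows the hand over the white part, with the bar peeking out at (210,180). The right crop (scene view) shows the open fingers straddling the bar at (592,190). I'll descend and grip.

send_rows(steps=[1,0,0,2.5,0,1,0,0,2.5,0,1,0,0,2.5,0,1,0,0,1.6,0,1,0,0,1,0,1,0,0,0,0,-1,0,0,0,0,-1,0,0,0,0,-1,0,0,0,0,-1,0,0,0,0,-1,0,0,0,0,-1,0,0,0,0], newtons=70)

```text
clock: 8.1
position: [0.5153, 0.3343, 0.0403]
ee_rot: [0.001, 0.268, 0.963, 0.001]
contact_force: [0.8, 2.3, 4.9]
width: 0.0229
gripper_force: 69.9
```

send_rows(steps=[-1,0,0,-0.5,0,-1,0,0,-1,0,-1,0,0,-2,0,-1,0,0,-2.5,-6.6,-1,0,0,-2.5,-6.6,-1,0,0,-2.5,-6.6,-1,0,0,-2,-6.7,-1,0,0,0,-6.6,-1,0,0,0,0,-1,0,0,0,0])

```text
clock: 9.1
position: [0.5134, 0.333, 0.1686]
ee_rot: [-0.001, -0.016, 1.0, -0.001]
contact_force: [-1.4, -0.5, -3.3]
width: 0.0229
gripper_force: 69.0
```

```bash
python3 -c "
from h import *
s=get_state();print(s['contact_force'],s['moment'],s['gripper_force'])
go(.470,-.109,.17,182)"
```

```text
[-1.43854574 -0.5451895  -3.29736418] [-0.01224369  0.04177004  0.00154378] 68.98151993751526
pos [0.5134 0.333  0.1686] yaw -178.15 q6 -1.14 width 0.0229 | shift cm [  5.77 -44.04  -0.08] roll -0.15
```

send_rows(steps=[-1,0.39,-1.5,0,0,-1,0.39,-3,0,0,-1,0.39,-3,0,0,-1,0.39,-3,0,0,-1,0.39,-3,0,0,-1,0.39,-3,0,0,-1,0.39,-3,0,0,-1,0.39,-3,0,0,-1,0.39,-3,0,0,-1,0.39,-3,0,0,-1,0.39,-3,0,0,-1,0.39,-3,0,0])

```text
clock: 10.3
position: [0.4778, -0.0146, 0.1688]
ee_rot: [-0.001, -0.017, 1.0, -0.0]
contact_force: [0.3, -0.0, -3.9]
width: 0.0228
gripper_force: 69.2
```

send_rows(steps=[-1,0.39,-3,0,0,-1,0.39,-3,0,0,-1,0.3,-2.5,0,0,-1,0,-1,0,0,-1,0,0,0,0,-1,0,0,0,0,-1,0,0,0,0])

```text
clock: 11.0
position: [0.4716, -0.107, 0.1691]
ee_rot: [-0.0, -0.018, 1.0, 0.0]
contact_force: [-0.2, 1.0, -4.1]
width: 0.0231
gripper_force: 69.5
```

```bash
python3 - <<'E'
from h import *
go(.470,-.109,.17,182)
for n,(u0,v0,u1,v1) in(('top',(280,160,380,260)),('scene',(130,150,230,250))):
    r=snap(n);globals()[n]=r['color'][v0:v1,u0:u1,::-1]
cv2.imwrite('pics/crop3.png',cv2.resize(np.hstack([top,scene]),None,fx=4,fy=4,interpolation=cv2.INTER_CUBIC))
E
```

```text
pos [ 0.4716 -0.107   0.1691] yaw -177.98 q6 -1.97 width 0.0231 | shift cm [ 0.17 -0.19 -0.09] roll 0.02
```

View pics/crop3.png

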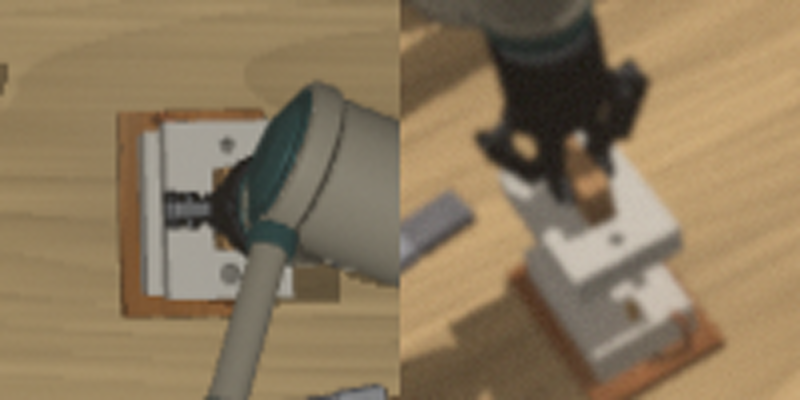

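Top view (left crop): the held part sits above the base with both holes visible, at (228,144) and (230,273). Scene view (right crop): it is level and its nozzle end faces the nozzle. I'll measure the held part from its holes.

```bash
python3 - <<'E'
from h import *
r=np.load('pics/top.npz');z=.1691-.040+.03
k=8;g=cv2.cvtColor(r['color'],cv2.COLOR_RGB2GRAY).astype(float)
def cen(u,v,w=4):
    u0,v0=int(round(u)),int(round(v));a=g[v0-w:v0+w+1,u0-w:u0+w+1];W=np.clip(np.median(a)-12-a,0,None);yy,xx=np.mgrid[v0-w:v0+w+1,u0-w:u0+w+1];return (W*xx).sum()/W.sum(),(W*yy).sum()/W.sum()
a0,b0=(228/4-.5+280,144/4-.5+160),(230/4-.5+280,273/4-.5+160)
for a,b in((a0,b0),(cen(*a0),cen(*b0))):
    A,B=p2w(r,a,z),p2w(r,b,z);d=A-B;print(a,b,(A+B)[:2]/2,np.degrees(np.arctan2(d[1],d[0])),np.linalg.norm(d))
for c in((163,122),(166,300)):print(p2w(r,(c[0]/4-.5+280,c[1]/4-.5+160),z))
E
```

```text
(336.5, 195.5) (337.0, 227.75) [ 0.47118156 -0.10854826] 1.2330061445682068 0.09449562626959071
(np.float64(337.13271604938274), np.float64(196.76697530864197)) (np.float64(338.67576419213975), np.float64(228.3995633187773)) [ 0.46843    -0.11194673] 3.1319886126503267 0.09272466265375646
[ 0.53376269 -0.05963298  0.1591    ]
[ 0.40344609 -0.06290828  0.1591    ]
```

Aligned within about 1 mm, so I'll descend to just above the dowel tips and then go slowly.

send_rows(steps=[-1,0.05,-0.05,1.5,0,-1,0,0,1.5,0,-1,0,0,1,0,-1,0,0,0.5,0,-1,0,0,0,0,-1,0,0,0,0])

```text
clock: 11.7
position: [0.472, -0.1087, 0.1247]
ee_rot: [0.0, -0.017, 1.0, -0.0]
contact_force: [-0.4, -0.1, -3.8]
width: 0.0231
gripper_force: 69.6
```

send_rows(steps=[-1,0,0,0.4,0,-1,0,0,0.3,0,-1,0,0,0.3,0,-1,0,0,0,0])

```text
clock: 12.1
position: [0.4711, -0.1086, 0.1139]
ee_rot: [-0.0, -0.017, 1.0, 0.0]
contact_force: [-0.6, 0.8, -3.4]
width: 0.0227
gripper_force: 69.6
```

send_rows(steps=[-1,0,0,0.2,0,-1,0,0,0.2,0,-1,0,0,0.2,0,-1,0,0,0,0])

```text
clock: 12.5
position: [0.4713, -0.1086, 0.108]
ee_rot: [-0.0, -0.017, 1.0, 0.0]
contact_force: [0.2, 0.3, -3.6]
width: 0.023
gripper_force: 69.6
```

send_rows(steps=[-1,0,0,0.2,0,-1,0,0,0.2,0,-1,0,0,0.2,0,-1,0,0,0.2,0,-1,0,0,0,0])

```text
clock: 13.0
position: [0.4713, -0.1086, 0.0999]
ee_rot: [-0.0, -0.017, 1.0, 0.0]
contact_force: [0.4, -1.0, -3.1]
width: 0.0231
gripper_force: 69.6
```

Past the tapers with no side force. Last 5 mm next.

send_rows(steps=[-1,0,0,0.15,0,-1,0,0,0.15,0,-1,0,0,0,0,-1,0,0,0,0])

```text
clock: 13.4
position: [0.4715, -0.1087, 0.0973]
ee_rot: [-0.0, -0.017, 1.0, -0.0]
contact_force: [-0.0, 0.0, -3.6]
width: 0.0227
gripper_force: 69.6
```

send_rows(steps=[-1,0,0,0.1,0,-1,0,0,0,0,-1,0,0,0,0])

```text
clock: 13.7
position: [0.4716, -0.1087, 0.0963]
ee_rot: [0.0, -0.017, 1.0, -0.0]
contact_force: [0.2, 0.7, -3.5]
width: 0.023
gripper_force: 69.6
```

send_rows(steps=[-1,0,0,0.1,0,-1,0,0,0,0,-1,0,0,0,0])

```text
clock: 14.0
position: [0.4717, -0.1088, 0.0954]
ee_rot: [0.0, -0.017, 1.0, -0.0]
contact_force: [0.2, -0.2, -3.0]
width: 0.0232
gripper_force: 69.6
```

send_rows(steps=[-1,0,0,0.05,0,-1,0,0,0,0,-1,0,0,0,0])

```text
clock: 14.3
position: [0.4717, -0.1089, 0.0953]
ee_rot: [0.0, -0.017, 1.0, -0.0]
contact_force: [-1.5, -0.0, 5.0]
width: 0.023
gripper_force: 70.5
```

Contact at z = 0.0953, the expected seat height. Now build up the push.

send_rows(steps=[-1,0,0,0.05,0,-1,0,0,0,0,-1,0,0,0,0])

```text
clock: 14.6
position: [0.4717, -0.1089, 0.0953]
ee_rot: [0.0, -0.017, 1.0, -0.0]
contact_force: [-3.4, -0.9, 8.3]
width: 0.0229
gripper_force: 71.3
```

send_rows(steps=[-1,0,0,0.1,0,-1,0,0,0,0,-1,0,0,0,0])

```text
clock: 14.9
position: [0.4717, -0.1089, 0.0953]
ee_rot: [0.001, -0.017, 1.0, -0.0]
contact_force: [-4.3, 0.9, 15.6]
width: 0.0229
gripper_force: 72.2
```

```bash
python3 - <<'E'
from h import *
for n,(u0,v0,u1,v1) in(('top',(230,130,380,280)),('scene',(110,130,260,280))):
    r=snap(n);globals()[n]=r['color'][v0:v1,u0:u1,::-1]
cv2.imwrite('pics/crop4.png',cv2.resize(np.hstack([top,scene]),None,fx=2.66,fy=2.66*1.4,interpolation=cv2.INTER_CUBIC))
s=get_state();print(s['contact_force'],s['moment'],s['position'])
E
```

```text
[-4.99438791 -0.33754353 15.91559667] [ 0.46224797  0.65265977 -0.01127952] [ 0.47170489 -0.10887089  0.0952901 ]
```

View pics/crop4.png

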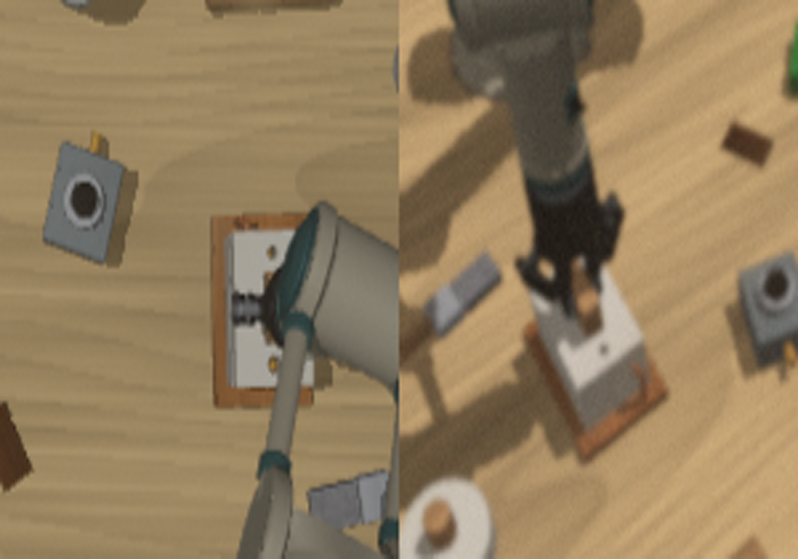

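The two halves form one flush block. The dowels show in the holes at (272,252) and (273,365) and no gap is visible. The push is steady at about 16 N, so I'm handing in.

```bash
python3 -c "
from rig import sign_off
print(sign_off())"
```

```text
the job is handed in; nothing more can be done
None
```

The job is handed in: I pressed the air button to its stop and released it, then fitted the top half fully home on both dowels, still gripped and pressed down with about 16 N; sign-off gave no verdict.

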